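Hold up the carrier with the cup

ROBOT

A 6-joint arm with a two-finger parallel gripper is mounted at the origin on the work surface. World frame = base frame: x ahead of the robot, y to its left, z up, the work surface at z = 0. Lengths are in m, angles in rad, forces in N, time in s.
With the tool pointing down it reaches from about 0.35 to 0.975 m from the base axis. Payload 4.9 kg.
Tool frame: the origin (TCP) lies at the very end of the fingers, on their centre line; the grasp point (between the pads) lies 19 mm behind it; z points along the fingers, y is the line along which they close (so a half turn about z gives the same grasp; the last joint's range is limited). The gripper opens to 85 mm and grips with 20 to 120 N. Pads are 22 mm wide; open, the fingers measure 114 mm over their backs; the gripper's body (76 mm by 85 mm) begins 54 mm behind the grasp point. The pads swing forward as they close: fully open they stand 13 mm farther back than shut.
Start: joints at [-1.455, 0.053, 1.613, -0, 1.476, -0.119], TCP at [0.145, -0.608, 0.231] pointing down, gripper open.
Joint ranges: [-3.01, 3.01], [-1.01, 2.22], [0.06, 2.58], [-1.02, 4.17], [0.09, 2.62], [-3.14, 3.14]. Speed limits (rad/s): [2.57, 2.57, 3.14, 3.14, 3.14, 3.14].

INTERFACE

Orientations are given as [roll, pitch, yaw] about the fixed x, y, z axes, in that order (R = Rz(yaw) Ry(pitch) Rx(roll)).
In Python, from cell import read_state, read_camera, camera_params, finish_job gives the robot as it stands.
- The arm moves only by the tool send_rows, never from a script. Its argument "series" is a list of rows, each a list of 7 numbers: the shift along the world's x, y, z in mm, then the turn, a rotation vector about the world's x, y, z in degrees, then the finger opening in mm, from 0 to 85.4. A call has 1 to 20 rows; each row is the pose to reach, as a shift and turn from the pose commanded when the call began; what a row does not reach only later rows make up. A row lasts 1/10 s, in which the tool goes at most 50 mm and 8.59 degrees, less where a joint would pass 70% of its speed; a pose out of reach is approached as far as the arm can. A call with a gripper value outside its range is refused whole. The fingers move at their own pace and stop on an object; "newtons" is the grip in N (left out, the last holds). Time passes only in rows, so rows that repeat a pose let the fingers close. It gives the time, the measured TCP pose, the force, the opening and the grip force at its end, in the units of the state.
- read_state(): the state, without advancing time (a new reading comes with each control period).
- read_camera(name): name is "side" or "top"; returns (picture, depth): 384x512x3 uint8, red, green, blue; 384x512 float32, m along the optical axis (not along the pixel's ray), 0 where there is no reading.
- camera_params(name): a dict with "K" (3x3 intrinsics, pixels), "extrinsics" (4x4, takes a point from world to camera coordinates). Camera axes: x right, y up, looking along -z (the intrinsics and any distortion apply to the point x, -y, -z); pixel columns grow to the right and rows downward; lengths in m; the calibration is good to about 2 mm. A picture is of the moment at which its call begins. camera_params takes no time and is no camera call.
- finish_job(): hands the job in; it is judged then, once.
The state is a dict: "clock": time; "joint_positions": joint angles; "joint_velocities": joint speeds; "joint_efforts": joint torques, N m; "tcp_pos": TCP position; "eef_rot": TCP orientation; "force": force on the tool from outside, world axes, zero at the start; "moment": the same for the moment, N m; "opening": finger opening in m; "grip_force": force on a finger pad.
Only numpy, scipy, OpenCV 4.12 (cv2) and the standard library are available. Lean on these libraries where they do the work, as an engineer would, in place of code of your own. Each camera call takes 0.05 s, during which the arm holds its last target. There are 200 camera calls.

TASK

A guest is waiting for the cup: find which of the two serving carriers the open cup stands on, take that carrier by the middle of its wooden grip bar and lift it straight up, cup and all, a good 10 cm clear of the table, keeping it level so that the cup stays upright on its tray. Finish while still holding it there in the air, steady and level, touching nothing else, ready to be handed over: do not put it down or let go. Leave the other carrier with the jar and everything else on the table as they are.

Things in the scene. Friction and masses are not known exactly. Their poses are not given: they have to be found in the camera images.
- carrier_a_grip (a point): carrier, 0.3-0.6 kg, loose: round metal tray 160 mm wide (rim 16 mm high, floor 6 mm thick), steel strap 14 mm wide rising 68 mm out on two sides and crossing over the top, with a wooden grip bar in mid-crossing, 100 long, 18 thick, 22 mm high. One rigid piece, balanced under the bar. The point: the bar's centre, 161 mm above the underside, over the tray's middle; z up, y along the bar. Both carriers alike
- carrier_b_grip (a point): carrier, 0.3-0.6 kg, loose: round metal tray 160 mm wide (rim 16 mm high, floor 6 mm thick), steel strap 14 mm wide rising 68 mm out on two sides and crossing over the top, with a wooden grip bar in mid-crossing, 100 long, 18 thick, 22 mm high. One rigid piece, balanced under the bar. The point: the bar's centre, 161 mm above the underside, over the tray's middle; z up, y along the bar. Both carriers alike
- cup_center (a point): white ceramic cup without handle, open at the top, 68 mm across the rim, 72 mm high, about 0.2 kg; stands upright and loose near the middle of one of the two carriers' trays, under the bar. The point is its centre, half-way up (42 mm above the carrier's underside); z up. About 72 mm of air lie between its rim and the bar's underside
- jar_center (a point): glass jar with a steel lid, 62 mm across, 75 mm high; stands loose near the middle of the other carrier's tray. The point is its centre, half-way up; z up
- shaker: bystander: steel salt shaker, 36 mm across, 77 mm high, between the carriers; origin under its centre
- rolling_pin: bystander: wooden rolling pin, 380 mm long, 45 mm thick, lying along its y axis beyond the carriers; origin under its middle
- tumbler: bystander: clear plastic tumbler, 72 mm across, 90 mm high, beyond the carriers; origin under its centre
- phone: bystander: black phone lying flat, 150 x 72 x 9 mm, nearer the robot; origin under its centre
- spoon: bystander: steel spoon lying along its x axis between the carriers
- scraper: bystander: bench scraper lying flat, 95 x 134 mm, 18 mm high at its wooden grip, nearer the robot; origin under its middle
Not all that is in view belongs to the job. Leave any green look-alike of the part that bears carrier_b_grip alone. Leave any blue look-alike of the part that bears carrier_a_grip alone.

How it is judged:
By the outcome, as a careful person would: the job done as asked, in the order asked, and still so for the second after the job is handed in, while the arm keeps its last pose, push and grip.
It also fails if it takes over 38 s, if anything falls off the work surface, if the arm or the gripper's body presses on something with over 40 N, if the wrist force passes 120 N, or if a joint passes its speed limit or range.

## Working session

There is one attempt and no reset: what is moved stays moved. The work goes in short steps, Python scripts to look and compute and a tool call to move; the robot and the scene stay as the last step left them, time stands still between calls to the robot, and variables do not carry over. Pictures are saved under pics/ and viewed, at most 10 in all, crops included, and the job is handed in when it is done.

Besides the shell and the picture viewer there is one more tool, called after "Request:" in YAML: its name, and indented under it one key for each argument. send_rows: Moves the arm, as the interface text tells. Its arguments: {"type":"object","properties":{"series":{"type":"array","items":{"type":"array","items":{"type":"number"}}},"newtons":{"type":"number"}},"required":["series"]}

```bash
mkdir -p pics; cat > h.py <<'E'
import numpy as np,cv2
from cell import *
def cloud(n):
    im,d=read_camera(n);p=camera_params(n);K=np.array(p["K"]);E=np.array(p["extrinsics"])
    v,u=np.indices(d.shape)
    dist=p.get("distortion",p.get("dist"))
    x=(u-K[0,2])/K[0,0]*d;y=(v-K[1,2])/K[1,1]*d
    c=np.stack([x,-y,-d,np.ones_like(d)],-1)
    w=(c@np.linalg.inv(E).T)[...,:3]
    w[d==0]=np.nan
    return im,d,w
E
python3 - <<'E'
from h import *
print(camera_params("top").keys())
for n in("side","top"):
    im,d,w=cloud(n);cv2.imwrite(f"pics/{n}0.png",im[...,::-1]);np.save(n+"0.npy",w)
    print(camera_params(n))
s=read_state();print(s)
E
```

```text
dict_keys(['K', 'extrinsics'])
{'K': array([[431.63094975,   0.        , 255.38973157],
       [  0.        , 431.63094975, 186.21614203],
       [  0.        ,   0.        ,   1.        ]]), 'extrinsics': array([[-0.99708855, -0.07587697, -0.00755742,  0.45020233],
       [ 0.05335186, -0.76501323,  0.64180086, -0.06814159],
       [-0.05447943,  0.63952908,  0.76683411, -1.40965847],
       [ 0.        ,  0.        ,  0.        ,  1.        ]])}
{'K': array([[488.21085855,   0.        , 248.71594302],
       [  0.        , 488.21085855, 190.91078557],
       [  0.        ,   0.        ,   1.        ]]), 'extrinsics': array([[-0.00472565, -0.99992972, -0.01087345,  0.05562039],
       [ 0.99737016, -0.0054994 ,  0.07226706, -0.48340913],
       [-0.07232177, -0.01050335,  0.99732605, -1.61254825],
       [ 0.        ,  0.        ,  0.        ,  1.        ]])}
{'clock': 0.1, 'joint_positions': array([-1.45499957e+00,  5.32797021e-02,  1.61417953e+00, -1.10804229e-05,
        1.47600880e+00, -1.18979501e-01]), 'joint_velocities': array([-1.90737438e-03, -2.12211936e-04, -1.17482076e-03,  1.87566975e-04,
        4.53563659e-04,  7.47660730e-05]), 'joint_efforts': array([ 4.78968796e-04, -3.94907212e+01, -3.71362424e+01, -1.25316178e-04,
        3.95401090e-03, -1.34561343e-06]), 'tcp_pos': array([ 0.14533369, -0.60727547,  0.23017923]), 'eef_rot': array([-3.13972923e+00, -2.11654228e-04,  2.34777116e-01]), 'force': array([ 0.21866826, -0.0385036 , -0.49980053]), 'moment': array([ 0.01130901, -0.01108918,  0.01117385]), 'grip_force': 0.0, 'opening': 0.08514776377802614}
```

View pics/side0.png

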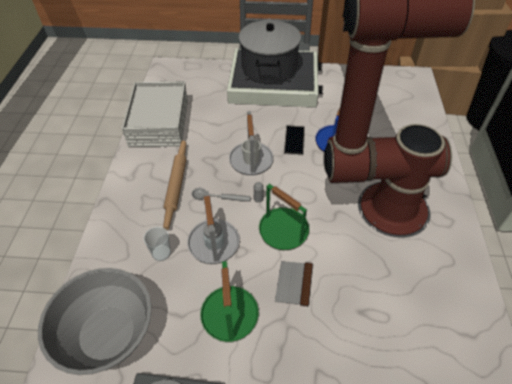

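View pics/top0.png

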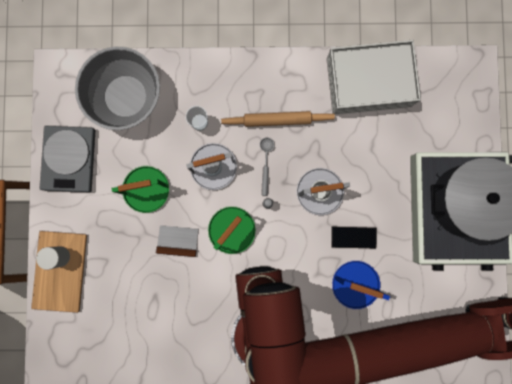

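Candidates: steel carriers at top (213,165)/side (213,240) and top (320,190)/side (251,155). The look-alikes are green at top (145,188) and (232,230), and blue at top (357,285). The steel pair fits the description, so next I check which one holds the cup.

```bash
python3 - <<'E'
from h import *
s=cv2.imread("pics/side0.png");t=cv2.imread("pics/top0.png")
c=lambda i,u,v:cv2.resize(i[v-37:v+38,u-50:u+50],(400,300),interpolation=cv2.INTER_CUBIC)
cv2.imwrite("pics/crop.png",np.vstack([np.hstack([c(s,213,225),c(s,251,140)]),np.hstack([c(t,213,165),c(t,320,190)])]))
w=np.load("top0.npy")
for n,(u,v) in dict(L=(213,165),R=(320,190)).items():
    q=w[v-40:v+40,u-40:u+40];uu,vv=np.meshgrid(np.arange(u-40,u+40),np.arange(v-40,v+40))
    im=t[v-40:v+40,u-40:u+40].astype(int)
    wood=(im[...,2]-im[...,0]>50)
    m=wood&(q[...,2]>.13)&(q[...,2]<.2)
    P=q[m];print(n,m.sum(),"bar z",np.percentile(P[:,2],[5,50,95]))
    r=cv2.minAreaRect((P[:,:2]*1000).astype(np.float32));print("bar",r, P.mean(0))
    cand=(q[...,2]>.003)&(q[...,2]<.03);T=q[cand];
    print("tray",cv2.minEnclosingCircle((T[:,:2]*1000).astype(np.float32)),T.mean(0))
    mid=(q[...,2]>.03)&(q[...,2]<.11); Q=q[mid]
    print("mid z hist",np.histogram(Q[:,2],8,(.03,.11))[0], np.nanmedian(Q,0))
w=np.load("side0.npy")
for n,(u,v) in dict(L=(213,225),R=(251,140)).items():
    q=w[v-40:v+40,u-40:u+40];im=s[v-40:v+40,u-40:u+40].astype(int)
    m=(im[...,2]-im[...,0]>50)&(q[...,2]>.13)&(q[...,2]<.2)
    P=q[m];print(n,m.sum(),"bar",cv2.minAreaRect((P[:,:2]*1000).astype(np.float32)),P.mean(0))
E
```

```text
L 160 bar z [0.16696772 0.17234316 0.1761439 ]
bar ((567.744873046875, 173.43331909179688), (16.261262893676758, 95.72428894042969), 15.280052185058594) [0.56801497 0.17301012 0.17219687]
tray ((575.7765502929688, 176.7877197265625), 187.35057067871094) [0.5742987  0.17338428 0.00758347]
mid z hist [ 19  14  49  17  45 111   9   3] [0.55815728 0.17625321 0.07885415]
R 168 bar z [0.16742754 0.17329988 0.17815665]
bar ((482.2937316894531, -183.24517822265625), (15.919788360595703, 95.86531829833984), 8.451854705810547) [ 0.48177361 -0.18268673  0.17290163]
tray ((488.8306884765625, -185.5083465576172), 188.98031616210938) [ 0.48275969 -0.18599796  0.00769143]
mid z hist [17 14 17 21 55 20  3  2] [ 0.48002167 -0.18596078  0.07269342]
L 136 bar ((567.8645629882812, 178.5740509033203), (13.779277801513672, 97.17010498046875), 15.275168418884277) [0.56742241 0.17991996 0.17005617]
R 79 bar ((481.74090576171875, -179.12010192871094), (13.183030128479004, 94.80010986328125), 5.214519023895264) [ 0.48195108 -0.17701353  0.16967866]
```

View pics/crop.png

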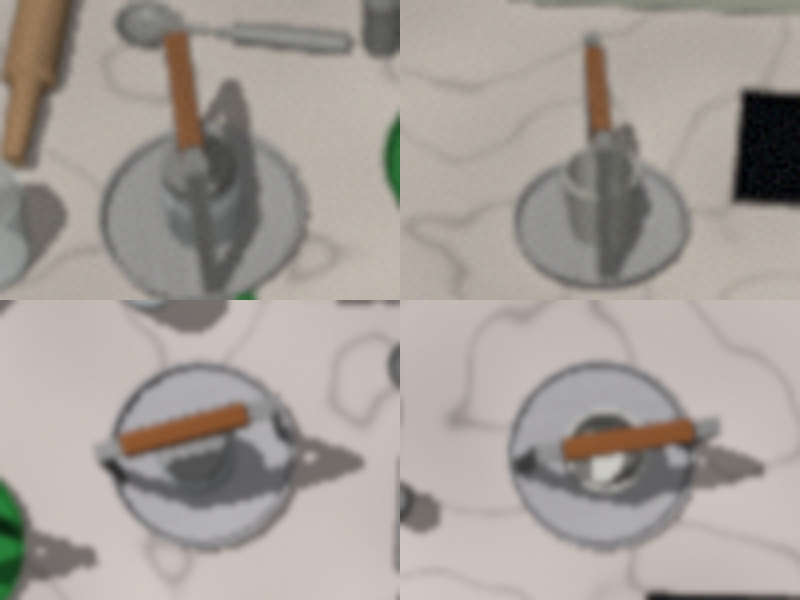

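The crop shows the open white cup, with its rim and bright inside visible, on the right-hand steel carrier (top (320,190), side (251,140)). The left one holds the lidded glass jar. The target bar is at about (0.482, -0.181), yaw about 7°. I'll move above it first.

Request:
send_rows:
  series:
    - [10,12,10,0,0,3,85]
    - [30,38,20,0,0,8,85]
    - [55,70,30,0,0,14,85]
    - [80,101,30,0,0,20,85]
    - [105,133,30,0,0,26,85]
    - [130,164,30,0,0,32,85]
    - [155,196,30,0,0,38,85]
    - [180,228,30,0,0,44,85]
    - [205,259,30,0,0,50,85]
    - [230,291,30,0,0,56,85]
    - [255,322,30,0,0,62,85]
    - [280,354,30,0,0,68,85]
    - [300,380,30,0,0,74,85]
    - [320,404,30,0,0,79,85]
    - [332,420,30,0,0,82,85]
    - [337,426,30,0,0,83.5,85]
    - [337,426,30,0,0,83.5,85]
    - [337,426,30,0,0,83.5,85]

```text
clock: 1.9
tcp_pos: [0.4819, -0.1824, 0.261]
eef_rot: [-3.141, 0.0, 1.691]
force: [-0.7, -0.0, 0.1]
opening: 0.0848
grip_force: 0.0
```

```bash
python3 - <<'E'
from h import *
s=read_state();print(s["clock"],s["tcp_pos"],np.degrees(s["eef_rot"]),s["joint_positions"])
im,d,w=cloud("side");im2,_,w2=cloud("top")
cv2.imwrite("pics/hover.png",np.hstack([cv2.resize(im[70:190,170:330,::-1],(400,300)),cv2.resize(im2[120:240,240:400,::-1],(400,300))]))
q=w[100:180,211:291];i=im[100:180,211:291].astype(int)
P=q[(i[...,0]-i[...,2]>50)&(q[...,2]>.13)&(q[...,2]<.18)];print(len(P),P.mean(0) if len(P) else 0)
E
```

```text
1.9 [ 0.48194487 -0.18235094  0.26100862] [-1.79955678e+02  2.18439861e-03  9.68805124e+01] [-5.05951135e-01 -2.29190779e-01  1.82799351e+00 -4.84336458e-04
  1.54339445e+00 -6.26025299e-01]
76 [ 0.48206771 -0.17611614  0.16981481]
```

View pics/hover.png

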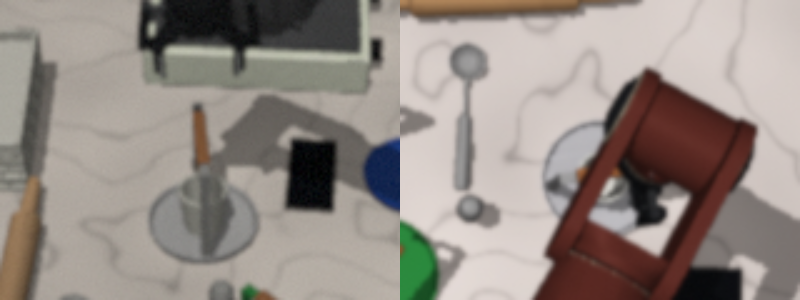

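The side crop shows the open fingers at about (157,30) and (240,35), straddling the bar at (200,135). The cup stands inside its tray below. I'll descend.

Request:
send_rows:
  series:
    - [0,1,-10,0,0,0,85]
    - [0,1,-25,0,0,0,85]
    - [0,1,-40,0,0,0,85]
    - [0,1,-55,0,0,0,85]
    - [0,1,-70,0,0,0,85]
    - [0,1,-85,0,0,0,85]
    - [0,1,-97,0,0,0,85]
    - [0,1,-107,0,0,0,85]
    - [0,1,-114,0,0,0,85]
    - [0,1,-119,0,0,0,85]
    - [0,1,-119,0,0,0,85]
    - [0,1,-119,0,0,0,85]

```text
clock: 3.2
tcp_pos: [0.4827, -0.181, 0.1428]
eef_rot: [3.141, 0.0, 1.692]
force: [0.3, -1.2, -0.3]
opening: 0.0852
grip_force: 0.0
```

```bash
python3 - <<'E'
from h import *
im,d,w=cloud("side")
cv2.imwrite("pics/down.png",cv2.resize(im[80:180,185:318,::-1],(800,600),interpolation=cv2.INTER_CUBIC))
E
```

```text
(no output)
```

View pics/down.png

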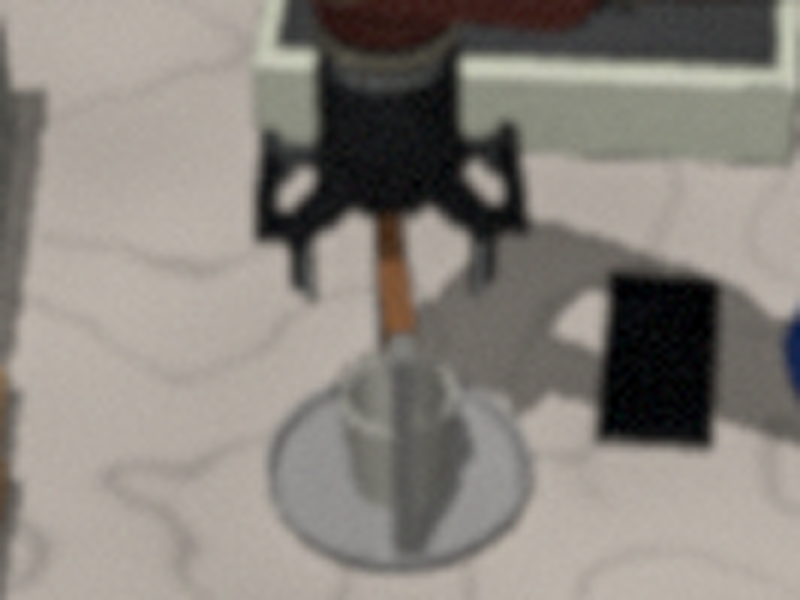

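The bar (393,270) is centred between the fingers (305 and 485). I'll close the gripper.

Request:
send_rows:
  newtons: 60
  series:
    - [0,0,0,0,0,0,70]
    - [0,0,0,0,0,0,55]
    - [0,0,0,0,0,0,42]
    - [0,0,0,0,0,0,34]
    - [0,0,0,0,0,0,28]
    - [0,0,0,0,0,0,24]
    - [0,0,0,0,0,0,20]
    - [0,0,0,0,0,0,17]
    - [0,0,0,0,0,0,14]
    - [0,0,0,0,0,0,10]
    - [0,0,0,0,0,0,10]
    - [0,0,0,0,0,0,10]
    - [0,0,0,0,0,0,10]

```text
clock: 4.55
tcp_pos: [0.4823, -0.1807, 0.1424]
eef_rot: [-3.141, -0.0, 1.692]
force: [-2.0, 1.5, 3.0]
opening: 0.0171
grip_force: 58.8
```

Gripped. I'll lift slowly.

Request:
send_rows:
  newtons: 70
  series:
    - [0,0,0,0,0,0,10]
    - [0,0,1,0,0,0,10]
    - [0,0,3,0,0,0,10]
    - [0,0,5,0,0,0,10]
    - [0,0,8,0,0,0,10]
    - [0,0,11,0,0,0,10]
    - [0,0,14,0,0,0,10]
    - [0,0,17,0,0,0,10]
    - [0,0,19,0,0,0,10]
    - [0,0,20,0,0,0,10]
    - [0,0,20,0,0,0,10]
    - [0,0,20,0,0,0,10]

```text
clock: 5.75
tcp_pos: [0.4823, -0.1808, 0.1622]
eef_rot: [-3.141, -0.0, 1.692]
force: [0.7, -0.0, -5.1]
opening: 0.017
grip_force: 67.8
```

```bash
python3 - <<'E'
from h import *
s=read_state();print(s["tcp_pos"],s["force"],s["moment"],s["opening"],s["grip_force"])
im,d,w=cloud("side")
cv2.imwrite("pics/lift1.png",cv2.resize(im[80:180,185:318,::-1],(800,600),interpolation=cv2.INTER_CUBIC))
E
```

```text
[ 0.48232305 -0.18078969  0.16219379] [ 0.7118694  -0.04204588 -5.07474378] [0.0320328  0.02302421 0.01032531] 0.01698623565533946 67.81245589256287
```

View pics/lift1.png

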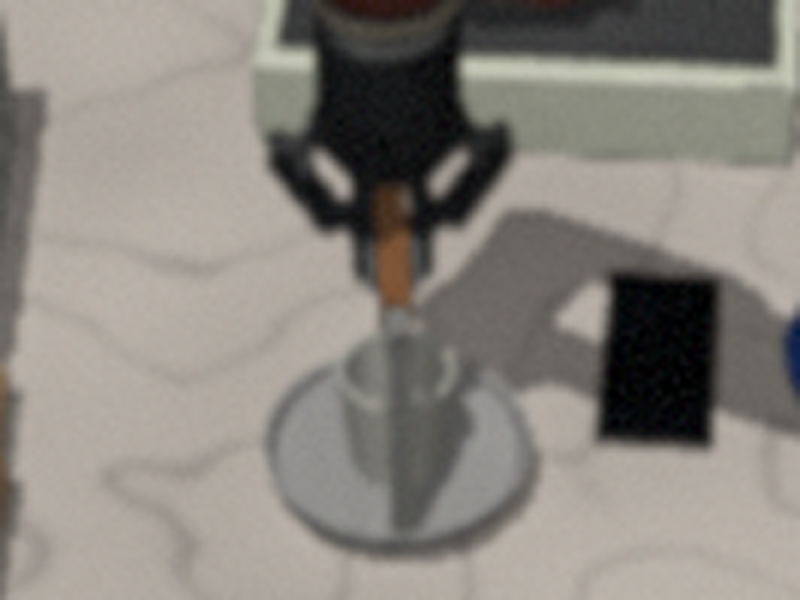

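The carrier is off the table (tray centre at (400,455)) and looks level, with the cup upright at (400,410). I'll continue straight up.

Request:
send_rows:
  series:
    - [0,0,1,0,0,0,10]
    - [0,0,4,0,0,0,10]
    - [0,0,9,0,0,0,10]
    - [0,0,16,0,0,0,10]
    - [0,0,24,0,0,0,10]
    - [0,0,32,0,0,0,10]
    - [0,0,40,0,0,0,10]
    - [0,0,48,0,0,0,10]
    - [0,0,56,0,0,0,10]
    - [0,0,64,0,0,0,10]
    - [0,0,72,0,0,0,10]
    - [0,0,80,0,0,0,10]
    - [0,0,88,0,0,0,10]
    - [0,0,96,0,0,0,10]
    - [0,0,103,0,0,0,10]
    - [0,0,109,0,0,0,10]
    - [0,0,113,0,0,0,10]
    - [0,0,115,0,0,0,10]
    - [0,0,115,0,0,0,10]
    - [0,0,115,0,0,0,10]

```text
clock: 7.8
tcp_pos: [0.4822, -0.1808, 0.2769]
eef_rot: [-3.141, -0.0, 1.692]
force: [-0.5, 0.1, -5.1]
opening: 0.0169
grip_force: 67.9
```

Request:
send_rows:
  series:
    - [0,0,0,0,0,0,10]
    - [0,0,0,0,0,0,10]
    - [0,0,0,0,0,0,10]
    - [0,0,0,0,0,0,10]
    - [0,0,0,0,0,0,10]

```text
clock: 8.3
tcp_pos: [0.4824, -0.1808, 0.2773]
eef_rot: [-3.142, -0.0, 1.692]
force: [-0.4, 0.7, -4.8]
opening: 0.0165
grip_force: 67.9
```

```bash
python3 - <<'E'
from h import *
s=read_state();print(s["clock"],s["tcp_pos"],s["force"],s["moment"],s["opening"],s["grip_force"])
im,d,w=cloud("side")
cv2.imwrite("pics/lift2.png",cv2.resize(im[30:180,150:350,::-1],(800,600),interpolation=cv2.INTER_CUBIC))
m=(np.hypot(w[...,0]-.4825,w[...,1]+.18)<.078)&(w[...,2]>.12)&(w[...,2]<.165)
P=w[m]
for _ in range(6):
    A=np.c_[P[:,:2]-[.4825,-.18],np.ones(len(P))];c=np.linalg.lstsq(A,P[:,2],rcond=None)[0];P=P[abs(A@c-P[:,2])<.006]
print("tray plane",len(P),c,"tilt deg",np.degrees(c[:2]))
E
```

```text
8.3 [ 0.48238537 -0.1808259   0.27727188] [-0.38530408  0.72879142 -4.7548472 ] [ 0.0412887  -0.00924623  0.03343638] 0.016464254029571846 67.91373252868652
tray plane 687 [-0.00081362  0.01206602  0.13929209] tilt deg [-0.04661704  0.69133196]
```

View pics/lift2.png

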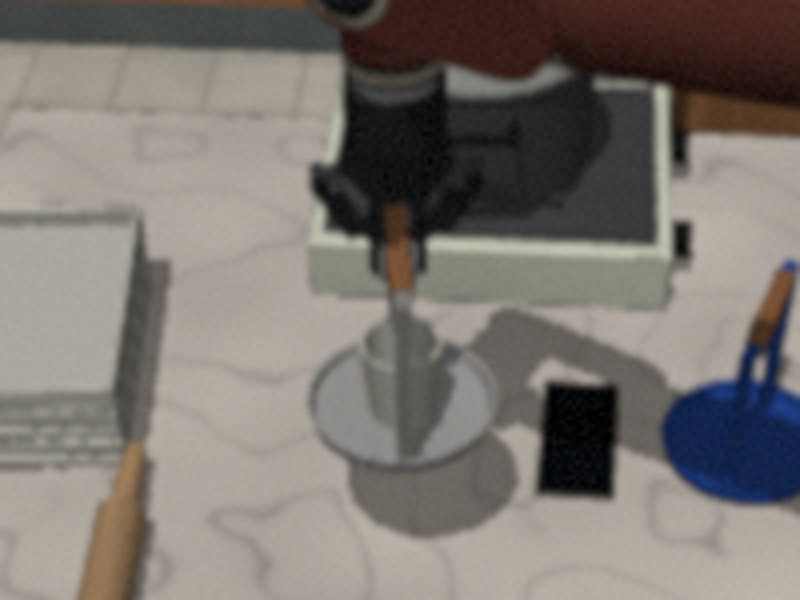

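The carrier hangs at tray pixel (403,405), level within 1° and about 13 cm up. The cup is upright on it and nothing else is touched.

```bash
python3 -c "from cell import *;print(finish_job())"
```

```text
the job is handed in; nothing more can be done
None
```

I lifted the carrier with the open cup straight up by the middle of its grip bar and handed the job in with it still held. It was steady, about 13 cm clear of the table and level within 1°, with the cup upright and nothing else touched.

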